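# Set out the next welding job on the fit-up plate

## Robot

A 7-joint arm with a two-finger parallel gripper is mounted at the origin on a cart in front of the work surface, level with it; the furniture and walls round the work are solid. World frame = base frame: x ahead of the robot, y to its left, z up, the work surface at z = 0. Lengths are in m, angles in rad, forces in N, time in s.
With the tool pointing down it reaches from about 0.4 to 0.875 m from the base axis. Payload 19.3 kg.
Tool frame: the origin (TCP) lies where the fingers leave the gripper's body, on its centre line; the fingertips stand bot.tip_reach ahead of it and the grasp point (between the pads) lies 54 mm ahead of it (bot.tip_reach is the distance from the TCP to the fingertips, in m); z points along the fingers, y is the line along which they close (so a half turn about z gives the same grasp; the last joint's range is limited). The gripper opens to 85 mm and grips with 20 to 120 N. Pads are 22 mm wide; open, the fingers measure 114 mm over their backs; the gripper's body (76 mm by 85 mm) begins 54 mm behind the grasp point. The pads swing forward as they close: fully open they stand 13 mm farther back than shut.
Start: joints at [-1.338, 0.521, -0.036, 1.599, 0.021, 1.021, -0.113], TCP at [0.186, 0.597, 0.304] pointing down, gripper open.
Joint ranges: [-2.91, 2.91], [-0.3, 2.13], [-1.5, 1.42], [0.17, 2.43], [-1.26, 4.41], [0.16, 1.93], [-2.52, 2.52]. Speed limits (rad/s): [1.89, 1.89, 2.39, 2.39, 3.01, 3.01, 3.01].

## Interface

Orientations are given as [roll, pitch, yaw] about the fixed x, y, z axes, in that order (R = Rz(yaw) Ry(pitch) Rx(roll)).
In Python, from workcell import bot gives the robot as it stands. The module is installed in compiled form; this text tells all that it offers.
- The arm moves only by the shell command python3 -m jog 'ROWS' [FORCE]. ROWS is JSON, a list that holds one entry, the list of rows, each a list of 7 numbers: the shift along the tool's x, y, z in mm, then the turn, a rotation vector about the tool's x, y, z in rad, then the opening, from 0 (shut) to 1 (fully open). In form: [[[tx, ty, tz, wx, wy, wz, fingers], ...]]. A call has 1 to 5 rows; each row shifts and turns the commanded pose from where the row before left it, along the tool's axes as they then stand; what a row does not reach is not made up. A row lasts 1/10 s, in which the tool goes at most 50 mm and 8.59 degrees, less where a joint would pass 70% of its speed; a pose out of reach is approached as far as the arm can. A call is refused whole if a number of a shift passes 50 or a number of a turn 0.15, either way. A call with a gripper value outside its range is refused whole. The fingers move at their own pace and stop on an object; FORCE is the grip in N (left out, the last holds). Time passes only in rows, so rows that do not move let the fingers close. It gives the time, the measured TCP pose, the force, the opening and the grip force at its end, in the units of the state.
- bot.observe(): the state, without advancing time (a new reading comes with each control period).
- bot.grab_frame(name): name is "scene" or "side" or "wrist"; returns a dict with "img" (400x640x3 uint8, red, green, blue), "intrinsics" (3x3 intrinsics, pixels), "R" (3x3) and "t" (3): a world point X has camera coordinates R X + t; the wrist camera has in their place "tool_from_camera" (4x4, takes a point from camera to tool coordinates, whose origin is the TCP and whose axes are the flange's). Camera axes: x right, y down, z forward; pixel columns grow to the right and rows downward; lengths in m; the calibration is good to about 2 mm. A picture is of the moment at which its call begins: read the wrist's pose just before it. There is no depth.
- bot.job_done(): hands the job in; it is judged then, once.
Trained networks look in a picture, given as the dict that the camera call returned (one of the last four; its "shot" number tells which), for a name from the list of things; names that differ only in an ending like _2 or _b are one class to them, and where a whole thing is asked for, a point or a joint stands for the part that bears it (a point fixed in the world has none). Each returns a list of dicts, best first, with "conf" (0 to 1); they miss things now and then, are a little off and sometimes report something else, mostly with a low value. They report only what shows in the picture. A call takes as long as a camera call. They do not tell look-alikes from the thing itself.
- bot.trace(query, picture): "region" (400x640 bool, what is visible of it).
- bot.spot_point(query, picture): "xyz" ([x, y, z] in m, in world coordinates, good to about 4 mm: a listed point, or the origin of a listed thing).
The state is a dict: "clock": time; "qpos": joint angles; "qd": joint speeds; "joint_efforts": joint torques, N m; "position": TCP position; "tool_rot": TCP orientation; "force": force on the tool from outside, world axes, zero at the start; "moment": the same for the moment, N m; "grip_width": finger opening in m; "finger_force": force on a finger pad.
Only numpy, scipy, OpenCV 4.12 (cv2) and the standard library are available. Lean on these libraries where they do the work, as an engineer would, in place of code of your own. Each camera call takes 0.05 s, during which the arm holds its last target. There are 200 camera calls.

## Task

Set out the welding job on the dark steel plate, leaving the long steel bar and the blue tin where they lie: put the short steel block on top of the long bar, in the middle and lined up with it, and the small green-lidded tin on the middle of the blue tin's lid. Stand the vee block upright in the middle of the plate, midway between the long bar and the blue tin, and stand the pink gas cup on the plate straight behind the vee block (on its far side from the robot, square to the plate), upright, with a gap of about 2 cm between the two. Leave the tape measure, the orange lamp and the paint marker alone.

Things in the scene. Friction and masses are not known exactly. Their poses are not given: they have to be found in the camera images.
- plate_mid (a point): Middle of the top face of the dark steel plate, 190 x 290 x 8 mm, fixed on the bench, top 8 mm above it, holes only drawn. x points to its far edge (away from the robot), y to its left end, z up; turned at most 0.15 rad. The long bar and the blue tin lie 95 mm to either side (y), which on which side varies: this point is midway between them.
- bar_centre (a point): Centre of the long bare steel bar, 38 x 160 x 38 mm (x, y, z), loose, about 1 kg, lying on the plate with its length (y axis) along the plate's x, so away from the robot. Its flat top is 19 mm above this point. To stay where it lies (within 15 mm).
- tin_centre (a point): Centre of the closed blue flat rectangular tin, 91 x 128 x 34 mm (x, y, z), loose, 0.4 kg, lying on the plate with its long side (y axis) along the plate's x. Its lid is flat and shut, 17 mm above this point. To stay where it lies (within 15 mm).
- block_centre (a point): Centre of the short plain steel block, 32 x 50 x 36 mm (x, y, z), loose, about 0.45 kg, lying on the bench to the right of the vise; its y axis is its length; take it across the 32 mm (x). Goes on the long bar, its length along the bar's.
- paste_centre (a point): Centre of the small round tin with a green lid and a white base, 58 mm diameter, 28 mm high, loose, about 0.11 kg, on the bench to the right of the vise. Goes on the blue tin.
- vee_centre (a point): Centre of the ground steel vee block standing on end, 46 x 50 x 70 mm (x, y, z), loose, 0.7 to 0.95 kg, on the bench to the right of the vise; grip it firmly (60 N or more) across the 46 mm (x). Goes on the plate.
- cup_centre (a point): Centre of the pink ceramic gas cup standing on end, a tapered tube 24 mm in diameter at the widest, 46 mm high, loose, 22 g, on the bench to the right of the vise. Goes on the plate behind the vee block.
- measure_centre (a point): Centre of the yellow tape measure standing on the bench beyond the vise, 34 x 79 x 65 mm, loose. Bystander: not to be moved.
- lamp_centre (a point): Centre of the orange hand lamp lying on the bench to the front right, 35 x 142 x 33 mm, its length along y, loose. Bystander: not to be moved.
- marker_centre (a point): Centre of the white and yellow paint marker lying on the bench beyond the plate, 20 x 134 x 16 mm, its length along y, loose. Bystander: not to be moved.
Not all that is in view belongs to the job. What is shaped like the part that bears block_centre but red or yellow is not meant.

How it is judged:
At the end, for the whole second after the job is handed in: Block on the bar: within 10 mm across, 15 mm along, 0.2 rad. Green tin on the blue tin within 15 mm of centre. Vee block on the plate within 15 mm (20 mm fore-aft) of midway. Cup on the plate behind it within 20 mm sideways, centres 44 to 75 mm apart. All upright, at rest (x of block_centre in the frame of bar_centre between -0.01 and 0.01 m and y of block_centre in the frame of bar_centre between -0.015 and 0.015 m and z of block_centre in the frame of bar_centre between 0.031 and 0.043 m and angle between the y axis of block_centre and the y axis of bar_centre, either way round below 0.2 rad and angle between each of block_centre, paste_centre, vee_centre, cup_centre's own z axis and vertical below 0.12 rad and horizontal distance between paste_centre and tin_centre below 0.015 m and z of paste_centre in the frame of tin_centre between 0.025 and 0.037 m and x of vee_centre in the frame of plate_mid between -0.02 and 0.02 m and y of vee_centre in the frame of plate_mid between -0.015 and 0.015 m and z of vee_centre in the frame of plate_mid between 0.029 and 0.041 m and x of cup_centre in the frame of plate_mid above 0.025 m and y of cup_centre in the frame of plate_mid between -0.02 and 0.02 m and z of cup_centre in the frame of plate_mid between 0.017 and 0.029 m and horizontal distance between cup_centre and vee_centre between 0.044 and 0.075 m and linear speed of each of short_block, paste_tin, vee_block, gas_cup below 0.02 m/s); the robot touches nothing.
It fails at once if the long bar is shifted by more than 15 mm (distance of bar_centre from where it was at the start of the episode above 0.015 m).
It fails at once if the blue tin is shifted by more than 15 mm (distance of tin_centre from where it was at the start of the episode above 0.015 m).
It fails at once if the tape measure is shifted by more than 20 mm (distance of measure_centre from where it was at the start of the episode above 0.02 m).
It fails at once if the orange lamp is shifted by more than 20 mm (distance of lamp_centre from where it was at the start of the episode above 0.02 m).
It fails at once if the paint marker is shifted by more than 20 mm (distance of marker_centre from where it was at the start of the episode above 0.02 m).
It also fails if it takes over 115 s, if anything falls off the work surface, if the arm or the gripper's body presses on something with over 40 N, if the wrist force passes 120 N, or if a joint passes its speed limit or range.

## Working session

There is one attempt and no reset: what is moved stays moved. The work goes in short steps, Python scripts to look and compute and a shell command to move; the robot and the scene stay as the last step left them, time stands still between calls to the robot, and variables do not carry over. Pictures are saved under pics/ and viewed, at most 14 in all, crops included, and the job is handed in when it is done.

```bash
mkdir -p pics
python3 - <<'E'
from workcell import bot
import cv2,numpy as np
s=bot.observe();print(s['clock'],s['position'],s['tool_rot'],s['grip_width'],bot.tip_reach)
names="plate_mid bar_centre tin_centre block_centre paste_centre vee_centre cup_centre measure_centre lamp_centre marker_centre".split()
for c in ['scene','side']:
    f=bot.grab_frame(c);cv2.imwrite(f'pics/{c}0.png',f['img'][:,:,::-1])
    K,R,t=np.array(f['intrinsics']),np.array(f['R']),np.array(f['t'])
    for n in names:
        for d in bot.spot_point(n,f)[:3]:
            p=K@(R@np.array(d['xyz'])+t);print(c,n,np.round(d['xyz'],3),round(d['conf'],2),(p[:2]/p[2]).astype(int))
E
```

```text
0.0 [0.18632695 0.59633233 0.30334199] [-3.14049299e+00  8.68928857e-05  2.83877765e+00] 0.08528205500520128 0.0726
scene plate_mid [0.435 0.267 0.008] 0.76 [229 175]
scene bar_centre [0.432 0.17  0.024] 0.7 [252 192]
scene bar_centre [ 0.472 -0.267  0.035] 0.49 [407 297]
scene tin_centre [0.442 0.36  0.026] 0.63 [209 150]
scene block_centre [ 0.668 -0.248  0.017] 0.75 [450 238]
scene block_centre [0.596 0.285 0.018] 0.7 [271 138]
scene block_centre [ 0.451 -0.162  0.022] 0.59 [359 273]
scene paste_centre [ 0.582 -0.157  0.014] 0.65 [395 237]
scene vee_centre [ 0.471 -0.268  0.032] 0.73 [406 298]
scene cup_centre [ 0.591 -0.283  0.023] 0.52 [445 268]
scene measure_centre [ 0.682 -0.008  0.035] 0.62 [373 174]
scene lamp_centre [ 0.348 -0.203  0.015] 0.72 [341 321]
scene marker_centre [0.694 0.208 0.008] 0.59 [316 137]
side plate_mid [0.44  0.263 0.007] 0.65 [363 268]
side bar_centre [0.433 0.169 0.029] 0.67 [366 230]
side tin_centre [0.437 0.36  0.026] 0.74 [367 301]
side block_centre [ 0.668 -0.248  0.017] 0.8 [287 141]
side block_centre [0.6   0.286 0.016] 0.7 [284 269]
side block_centre [ 0.445 -0.161  0.02 ] 0.5 [359 158]
side paste_centre [ 0.588 -0.151  0.017] 0.4 [310 158]
side vee_centre [ 0.471 -0.263  0.036] 0.74 [350 137]
side cup_centre [ 0.589 -0.283  0.024] 0.45 [313 135]
side measure_centre [ 0.676 -0.009  0.031] 0.69 [271 179]
side measure_centre [0.432 0.173 0.027] 0.21 [367 231]
side measure_centre [0.699 0.202 0.007] 0.15 [245 241]
side lamp_centre [ 0.345 -0.202  0.014] 0.53 [392 154]
side lamp_centre [ 0.674 -0.008  0.032] 0.51 [272 179]
side marker_centre [0.699 0.202 0.006] 0.79 [245 241]
```

View pics/scene0.png

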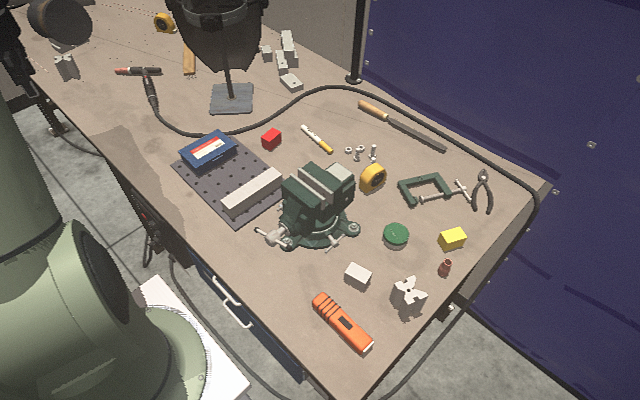

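View pics/side0.png

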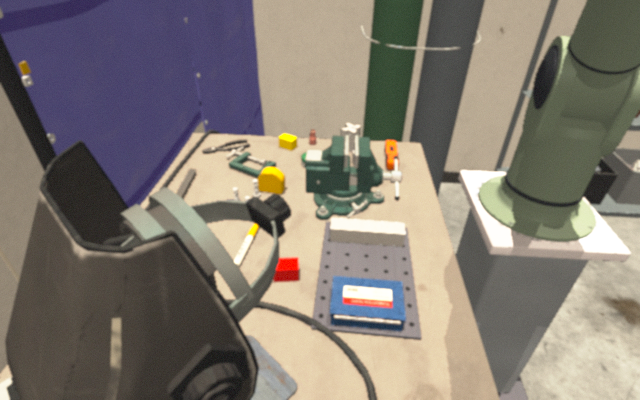

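The grey short block is at scene (358,273). Its look-alikes are the red block at (271,138) and the yellow one at (452,238), and the box by the long bar (252,192) is the bar itself. I choose (358,273). The vee block is at (408,293), the cup at (445,267) and the green tin at (395,236).

```bash
cat > h.py <<'E'
from workcell import bot
import cv2,numpy as np,sys
from scipy.optimize import minimize
from scipy.spatial.transform import Rotation as Ro
def cam(f):
    K=np.array(f['intrinsics'])
    if 'R' in f: return K,np.array(f['R']),np.array(f['t'])
    T=np.linalg.inv(f['WT']@np.array(f['tool_from_camera']));return K,T[:3,:3],T[:3,3]
def wrist():
    s=bot.observe();W=np.eye(4);W[:3,:3]=Ro.from_euler('xyz',s['tool_rot']).as_matrix();W[:3,3]=s['position']
    f=bot.grab_frame('wrist');f['WT']=W;return f
def proj(f,P):
    K,R,t=cam(f);p=(R@np.atleast_2d(P).T).T+t;p=p@K.T;return p[:,:2]/p[:,2:]
def pts(x,y,z,yaw,dim):
    if len(dim)==3: b=np.array([[i,j,k] for i in(-.5,.5) for j in(-.5,.5) for k in(-.5,.5)])*dim
    else:
        a=np.linspace(0,6.283,40);b=np.array([[dim[0]/2*np.cos(q),dim[0]/2*np.sin(q),k*dim[1]] for q in a for k in(-.5,.5)])
    c,s=np.cos(yaw),np.sin(yaw);return b@np.array([[c,s,0],[-s,c,0],[0,0,1]])+[x,y,z]
def hull(f,P): return cv2.convexHull(np.float32(proj(f,P)))
def masks(f,name,near):
    best=None
    for d in bot.trace(name,f):
        ys,xs=np.nonzero(d['region'])
        if len(xs)<20: continue
        e=np.hypot(*(np.array([xs.mean(),ys.mean()])-proj(f,near)[0]))
        if best is None or e<best[0]: best=(e,d['region'],d['conf'])
    return best
def fit(obs,dim,x0,z):  # obs: list of (frame,mask)
    S=4
    def cost(p):
        c=0
        for f,m in obs:
            im=np.zeros((400*S,640*S),np.uint8);cv2.fillConvexPoly(im,np.int32(hull(f,pts(p[0],p[1],z,p[2],dim))*S+S/2),1)
            a=cv2.resize(im.astype(np.float32),(640,400),interpolation=cv2.INTER_AREA)
            c+=1-np.minimum(a,m).sum()/np.maximum(a,m).sum()
        return c/len(obs)
    best=None
    for dy in ([-.6,-.2,.2,.6] if len(dim)==3 else [0]):
        s0=np.array([*x0[:2],x0[2]+dy]);r=minimize(cost,s0,method='Nelder-Mead',options=dict(initial_simplex=[s0,s0+[.01,0,0],s0+[0,.01,0],s0+[0,0,.2]],xatol=1e-4,fatol=1e-4,maxiter=150))
        if best is None or r.fun<best.fun: best=r
    return best.x,best.fun
def plan(x,y,z,yaw):
    s=bot.observe();R=Ro.from_euler('xyz',s['tool_rot'])
    T=Ro.from_euler('xyz',[np.pi,0,yaw]);d=(R.inv()*T).as_rotvec()
    v=T.inv().apply(np.array([x,y,z])-s['position'])*1000
    print('pos',np.round(s['position'],4),'rot',np.round(s['tool_rot'],3),'| turn',np.round(d,3),'then shift',np.round(v,1))
def show(x):
    s=bot.observe();print(s['clock'],np.round(s['position'],4),np.round(s['tool_rot'],3),s['grip_width'],s['finger_force'],np.round(s['force'],1))
if __name__=='__main__': plan(*map(float,sys.argv[1:5]))
E
cat > m.py <<'E'
from h import *
O=dict(plate_mid=((.19,.29,.008),(.435,.267,.004),.004),bar_centre=((.038,.16,.038),(.432,.17,.027),.027),tin_centre=((.091,.128,.034),(.44,.36,.025),.025),
block_centre=((.032,.05,.036),(.448,-.162,.018),.018),vee_centre=((.046,.05,.07),(.471,-.266,.035),.035),paste_centre=((.058,.028),(.585,-.154,.014),.014),cup_centre=((.024,.046),(.59,-.283,.023),.023))
fs=[bot.grab_frame('scene'),bot.grab_frame('side')]
im=fs[0]['img'][:,:,::-1].copy();im=cv2.resize(im,None,fx=3,fy=3)
for n,(dim,c,z) in O.items():
    obs=[]
    for i,f in enumerate(fs):
        if n in('block_centre','paste_centre','vee_centre','cup_centre') and i: continue
        b=masks(f,n,c)
        if b and b[0]<25:
            m=b[1].astype(np.uint8)
            if n=='plate_mid':continue
            obs.append((f,m.astype(np.float32)))
    if not obs: print(n,'none');continue
    for o in ([obs,obs[:1]] if len(obs)>1 else [obs]):
        p,e=fit(o,dim,(c[0],c[1],-1.5 if n in('bar_centre','tin_centre') else 0),z);print(n,len(o),np.round(p,4),round(e,3))
    cv2.polylines(im,[np.int32(hull(fs[0],pts(p[0],p[1],z,p[2],dim))*3+1)],True,(0,0,255),1)
cv2.imwrite('pics/crop.png',im[600:1100,800:1500]);
E
python3 m.py
```

```text
plate_mid none
bar_centre 2 [ 0.4336  0.1698 -1.5988] 0.051
bar_centre 1 [ 0.4323  0.1693 -1.5982] 0.04
tin_centre 2 [ 0.4396  0.3598 -1.6205] 0.077
tin_centre 1 [ 0.4387  0.362  -1.6246] 0.069
block_centre 1 [ 0.4451 -0.1602  0.2379] 0.086
vee_centre 1 [ 0.4724 -0.2675 -0.3738] 0.103
paste_centre 1 [ 0.5875 -0.1521  0.1494] 0.134
cup_centre 1 [ 0.5892 -0.2807  0.0493] 0.206
```

View pics/crop.png

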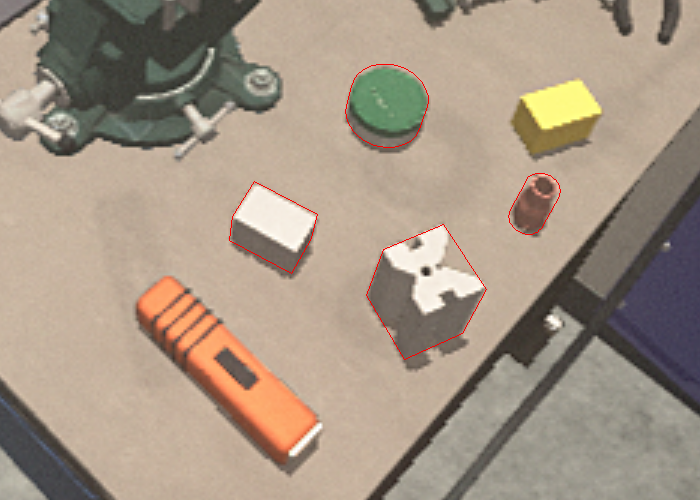

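The crop shows the fits tight on the grey block at scene (357,274), the vee block (409,296), the green tin (396,237) and the cup (445,268), so the grey block is the right choice. I move over to them first, raising the arm to clear the vise.

```bash
python3 h.py 0.45 0.35 0.35 2.839
python3 - <<'E'
from h import *
T=Ro.from_euler('xyz',[np.pi,0,2.839])
print(T.inv().apply([0.05,-0.4,0])*1000, T.inv().apply([-0.02,-0.15,0])*1000)
E
```

```text
pos [0.1864 0.5966 0.3039] rot [-3.142 -0.     2.839] | turn [-0. -0. -0.] then shift [-325.1 -156.8  -46.1]
[-1.66926782e+02 -3.66927036e+02 -4.49356020e-14] [-2.56080681e+01 -1.49144986e+02 -1.82649930e-14]
```

```bash
python3 -m jog '[[[-32.5,-15.7,-4.6,0,0,0,1],[-32.5,-15.7,-4.6,0,0,0,1],[-32.5,-15.7,-4.6,0,0,0,1],[-32.5,-15.7,-4.6,0,0,0,1],[-32.5,-15.7,-4.6,0,0,0,1]]]'
python3 -m jog '[[[-32.5,-15.7,-4.6,0,0,0,1],[-32.5,-15.7,-4.6,0,0,0,1],[-32.5,-15.7,-4.6,0,0,0,1],[-32.5,-15.7,-4.6,0,0,0,1],[-32.5,-15.7,-4.6,0,0,0,1]]]'
python3 -m jog '[[[-16.7,-36.7,0,0,0,0,1],[-16.7,-36.7,0,0,0,0,1],[-16.7,-36.7,0,0,0,0,1],[-16.7,-36.7,0,0,0,0,1],[-16.7,-36.7,0,0,0,0,1]]]'
python3 -m jog '[[[-16.7,-36.7,0,0,0,0,1],[-16.7,-36.7,0,0,0,0,1],[-16.7,-36.7,0,0,0,0,1],[-16.7,-36.7,0,0,0,0,1],[-16.7,-36.7,0,0,0,0,1]]]'
python3 -m jog '[[[-6.4,-37.3,0,0,0,0,1],[-6.4,-37.3,0,0,0,0,1],[-6.4,-37.3,0,0,0,0,1],[-6.4,-37.3,0,0,0,0,1],[0,0,0,0,0,0.149,1]]]'
python3 -m jog '[[[0,0,0,0,0,0.149,1],[0,0,0,0,0,0.149,1],[0,0,0,0,0,0.149,1],[0,0,0,0,0,0.149,1],[0,0,0,0,0,0.149,1]]]'
python3 -m jog '[[[0,0,0,0,0,0.149,1],[0,0,0,0,0,0.149,1],[0,0,0,0,0,0.149,1],[0,0,0,0,0,0.149,1],[0,0,0,0,0,0.149,1]]]'
python3 - <<'E'
from h import *
f=wrist();show(0);cv2.imwrite('pics/w1.png',f['img'][:,:,::-1])
for n,(c,dim,z) in dict(vee_centre=((.472,-.267,.035),(.046,.05,.07),.035),block_centre=((.445,-.16,.018),(.032,.05,.036),.018),paste_centre=((.587,-.152,.014),(.058,.028),.014),cup_centre=((.589,-.281,.023),(.024,.046),.023)).items():
    b=masks(f,n,c)
    print(n,proj(f,c),b and (b[0],b[2]))
    if b and b[0]<40: print(fit([(f,b[1].astype(np.float32))],dim,(*c[:2],0),z))
E
```

```text
clock: 2.2
position: [0.319, 0.4721, 0.3272]
tool_rot: [3.141, 0.0, 2.839]
force: [1.4, 0.5, 0.4]
grip_width: 0.0852
finger_force: 0.0
clock: 2.7
position: [0.4507, 0.3486, 0.3503]
tool_rot: [3.141, 0.0, 2.839]
force: [-0.2, 1.0, 0.7]
grip_width: 0.0852
finger_force: 0.0
clock: 3.2
position: [0.4747, 0.1481, 0.3501]
tool_rot: [3.141, 0.0, 2.839]
force: [1.3, 0.0, 0.4]
grip_width: 0.0854
finger_force: 0.0
clock: 3.7
position: [0.4997, -0.052, 0.3501]
tool_rot: [3.141, 0.0, 2.839]
force: [0.9, -0.4, -0.4]
grip_width: 0.0851
finger_force: 0.0
clock: 4.2
position: [0.4782, -0.2054, 0.3502]
tool_rot: [-3.14, 0.001, 2.686]
force: [0.5, 1.2, 0.2]
grip_width: 0.0853
finger_force: 0.0
clock: 4.7
position: [0.4797, -0.2004, 0.35]
tool_rot: [3.141, 0.0, 1.939]
force: [-0.1, -0.2, -0.7]
grip_width: 0.0853
finger_force: 0.0
clock: 5.2
position: [0.4797, -0.2003, 0.35]
tool_rot: [3.141, -0.0, 1.194]
force: [0.5, -0.1, -0.6]
grip_width: 0.0854
finger_force: 0.0
5.25 [ 0.4797 -0.2003  0.3499] [ 3.142 -0.     1.184] 0.08532100030217296 0.0 [-0.4  0.3  0.3]
vee_centre [[333.87504939 216.40414415]] (np.float64(1.1731029177253245), 0.89)
(array([ 0.47321209, -0.26358362, -0.38307163]), np.float64(0.11074948310852051))
block_centre [[277.39437607 136.97840596]] (np.float64(2.006741907224688), 0.78)
(array([ 0.44565854, -0.15765002,  0.2089036 ]), np.float64(0.035639166831970215))
paste_centre [[394.15377803  81.53439355]] (np.float64(2.656849683214922), 0.66)
(array([ 0.58646748, -0.14981337,  0.09134479]), np.float64(0.0490262508392334))
cup_centre [[431.13165338 188.78713168]] (np.float64(5.0839066999173195), 0.83)
(array([ 0.59114374, -0.27385596,  0.06411858]), np.float64(0.19014477729797363))
```

View pics/w1.png

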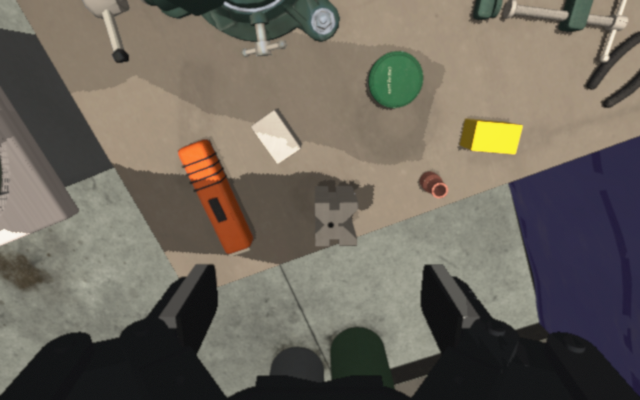

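The wrist view shows the block at (277,137), the vee block at (336,213), the green tin (396,80) and the cup (434,184). The lamp is at (215,195) and the yellow decoy at (493,137). I zoom in on the vee block to find its flat faces.

Run:
```python
import cv2
a=cv2.imread('pics/w1.png')[170:255,295:385];b=cv2.imread('pics/scene0.png')[270:320,380:440]
a=cv2.resize(a,(450,425),interpolation=cv2.INTER_CUBIC);b=cv2.resize(b,(340,283),interpolation=cv2.INTER_CUBIC)
a=cv2.convertScaleAbs(a,alpha=1.6)
import numpy as np
c=np.zeros((425,790,3),np.uint8);c[:,:450]=a;c[:283,450:]=b;cv2.imwrite('pics/z1.png',c)
```

```text
(no output)
```

View pics/z1.png

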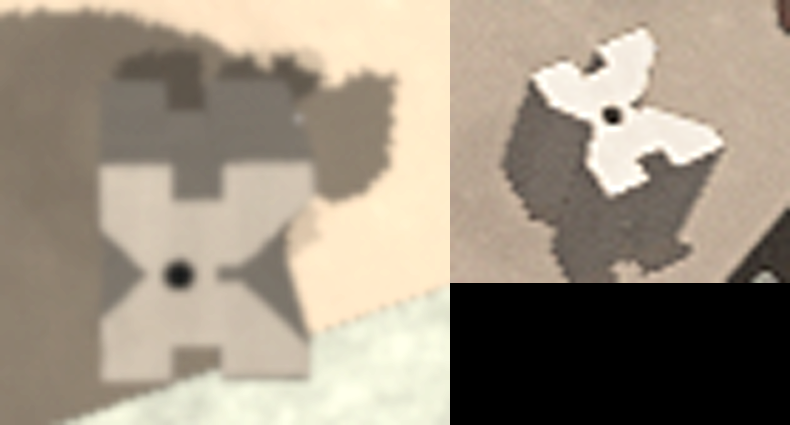

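The zoom shows the vee block's V cuts facing left and right in the image. The flat slotted faces are at the top (y≈163) and bottom (y≈380), with the top face centred near wrist pixel (336,224). I'll grip across the slotted faces, with the tool at yaw 2.76.

```bash
cat >> h.py <<'E'
def back(f,u,v,z):
    K,R,t=cam(f);d=R.T@np.linalg.inv(K)@[u,v,1];o=-R.T@t;return o+d*(z-o[2])/d[2]
E
python3 - <<'E'
from h import *
f=wrist()
q=[back(f,295+u/5,170+v/5,.07) for u,v in [(99,163),(312,163),(312,380),(99,380)]]
print(np.round(q,4),np.mean(q,0),np.linalg.norm(q[1]-q[0]),np.linalg.norm(q[2]-q[1]),bot.observe()['qpos'])
plan(*np.mean(q,0)[:2],.099,2.76)
E
```

```text
[[ 0.4626 -0.2325  0.07  ]
 [ 0.5042 -0.2484  0.07  ]
 [ 0.488  -0.2955  0.07  ]
 [ 0.4447 -0.2789  0.07  ]] [ 0.47486501 -0.26382633  0.07      ] 0.044499151138814405 0.04978986985123811 [-0.21366903  0.35924547  0.65286671  1.84286532 -0.25294435  1.02324227
  0.1741552 ]
pos [ 0.4797 -0.2003  0.3499] rot [ 3.142 -0.     1.204] | turn [ 0.    -0.    -1.556] then shift [-19.2 -60.7 250.9]
```

```bash
python3 -m jog '[[[0,0,0,0,0,-0.1415,1],[0,0,0,0,0,-0.1415,1],[0,0,0,0,0,-0.1415,1],[0,0,0,0,0,-0.1415,1],[0,0,0,0,0,-0.1415,1]]]' 90 >/dev/null
python3 -m jog '[[[0,0,0,0,0,-0.1415,1],[0,0,0,0,0,-0.1415,1],[0,0,0,0,0,-0.1415,1],[0,0,0,0,0,-0.1415,1],[0,0,0,0,0,-0.1415,1]]]'>/dev/null
python3 -m jog '[[[0,0,0,0,0,-0.1415,1],[-9.6,-30.3,0,0,0,0,1],[-9.6,-30.3,20,0,0,0,1],[0,0,40,0,0,0,1],[0,0,40,0,0,0,1]]]'
python3 -m jog '[[[0,0,30,0,0,0,1],[0,0,0,0,0,0,1]]]' |head -3
python3 - <<'E'
from h import *
plan(.4749,-.2640,.099,2.76)
f=wrist();cv2.imwrite('pics/w2.png',f['img'][:,:,::-1])
print(bot.observe()['qpos'])
b=masks(f,'vee_centre',(.4749,-.264,.035));print(b[0],b[2])
print(fit([(f,b[1].astype(np.float32))],(.046,.05,.07),(.4749,-.264,-.383),.035))
E
```

```text
clock: 7.0
position: [0.4745, -0.2648, 0.2492]
tool_rot: [-3.142, 0.002, 2.757]
force: [1.7, 0.4, -0.8]
grip_width: 0.0854
finger_force: 0.0
clock: 7.2
position: [0.4733, -0.2632, 0.2169]
tool_rot: [3.142, -0.005, 2.758]
pos [ 0.4733 -0.2632  0.2169] rot [ 3.142 -0.005  2.758] | turn [ 0.    -0.005 -0.002] then shift [ -1.8  -0.2 117.9]
[ 0.19857652  0.5206953   0.27376272  1.90619666 -0.1997626   0.74364358
  1.77262808]
1.2737049121611446 0.92
(array([ 0.47255029, -0.26373071, -0.37485129]), np.float64(0.15378403663635254))
```

View pics/w2.png

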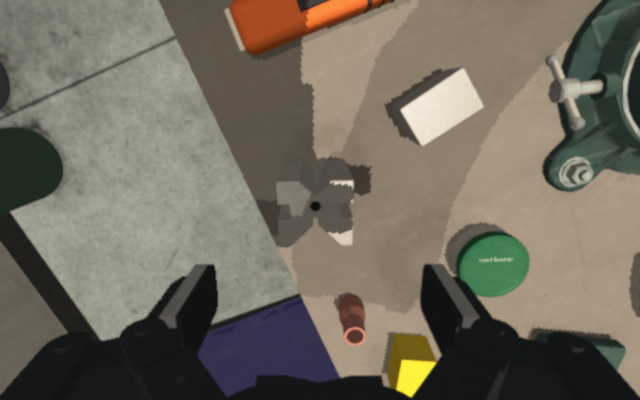

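The vee block is at (315,203), centred between the fingers, with its slotted faces toward the pads. I descend and grip.

```bash
python3 -m jog '[[[-2,0,30,0,0.005,0,1],[0,0,30,0,0,0,1],[0,0,30,0,0,0,1],[0,0,20,0,0,0,1],[0,0,8,0,0,0,1]]]' 90 | head -4
python3 -m jog '[[[0,0,0,0,0,0,0.3],[0,0,0,0,0,0,0.3],[0,0,0,0,0,0,0.3],[0,0,0,0,0,0,0.3],[0,0,0,0,0,0,0.3]]]' 90
python3 -m jog '[[[0,0,0,0,0,0,0.3],[0,0,-10,0,0,0,0.3],[0,0,-20,0,0,0,0.3],[0,0,-30,0,0,0,0.3],[0,0,-30,0,0,0,0.3]]]' 90
```

```text
clock: 7.8
position: [0.4767, -0.2645, 0.1021]
tool_rot: [3.141, -0.004, 2.757]
force: [-0.1, -0.5, 0.7]
clock: 8.3
position: [0.4769, -0.2653, 0.1039]
tool_rot: [-3.141, -0.002, 2.756]
force: [-2.6, -1.6, 11.2]
grip_width: 0.0488
finger_force: 90.8
clock: 8.8
position: [0.4762, -0.2642, 0.1937]
tool_rot: [3.141, -0.006, 2.756]
force: [0.9, -0.6, -8.9]
grip_width: 0.0485
finger_force: 95.3
```

Run:
```python
from h import *
T=Ro.from_euler('xyz',[np.pi,0,2.756])
print(T.inv().apply([0.034,0.214,0.16])*1000, T.inv().apply([-.0734,.312,0])*1000)
```

```text
[  48.98361143  211.074882   -160.        ] [1.85356458e+02 2.61485264e+02 3.20227092e-14]
```

```bash
python3 -m jog '[[[0,0,-32,0,0.003,0,0.3],[0,0,-32,0,0.003,0,0.3],[0,0,-32,0,0,0,0.3],[0,0,-32,0,0,0,0.3],[0,0,-32,0,0,0,0.3]]]' | sed -n 2p
python3 -m jog '[[[8.2,35.2,0,0,0,0,0.3],[8.2,35.2,0,0,0,0,0.3],[8.2,35.2,0,0,0,0,0.3],[8.2,35.2,0,0,0,0,0.3],[8.2,35.2,0,0,0,0,0.3]]]' | sed -n 2p
python3 -m jog '[[[8.2,35.2,0,0,0,0,0.3],[23.2,32.7,0,0,0,0,0.3],[23.2,32.7,0,0,0,0,0.3],[23.2,32.7,0,0,0,0,0.3],[23.2,32.7,0,0,0,0,0.3]]]' | sed -n 2p
python3 -m jog '[[[23.2,32.7,0,0,0,0,0.3],[23.2,32.7,0,0,0,0,0.3],[23.2,32.7,0,0,0,0,0.3],[23.2,32.7,0,0,0,0,0.3],[0,0,0,0,0,0.135,0.3]]]' | sed -n 2p
python3 -m jog '[[[0,0,0,0,0,0.135,0.3],[0,0,0,0,0,0.135,0.3],[0,0,0,0,0,0.135,0.3],[0,0,0,0,0,0.135,0.3],[0,0,0,0,0,0.135,0.3]]]' | sed -n 2p
python3 -m jog '[[[0,0,0,0,0,0.135,0.3],[0,0,0,0,0,0.135,0.3],[0,0,0,0,0,0.135,0.3],[0,0,0,0,0,0,0.3]]]'
python3 - <<'E'
from h import *
f=wrist();cv2.imwrite('pics/w3.png',f['img'][:,:,::-1])
for n,c,d,z in [('bar_centre',(.4336,.1698,.027),(.038,.16,.038),.027),('tin_centre',(.4396,.3598,.025),(.091,.128,.034),.025)]:
    b=masks(f,n,c)
    if b: print(n,b[0],b[2],fit([(f,b[1].astype(np.float32))],d,(*c[:2],-1.6),z))
print([ (d['xyz'],d['conf']) for d in bot.spot_point('plate_mid',f)])
plan(.4366,.262,.15,1.54)
E
```

```text
position: [0.4771, -0.2647, 0.3541]
position: [0.5054, -0.0851, 0.3532]
position: [0.4736, 0.1064, 0.3544]
position: [0.4356, 0.2662, 0.3551]
position: [0.4375, 0.2608, 0.3552]
clock: 11.7
position: [0.4375, 0.2611, 0.3551]
tool_rot: [-3.131, -0.004, 1.539]
force: [0.5, -0.6, -9.6]
grip_width: 0.0488
finger_force: 95.7
bar_centre 50.20548446416419 0.55 (array([0.51611081, 0.10820741, 0.27573757]), np.float64(0.9557533264160156))
tin_centre 6.709008968330694 0.74 (array([ 0.43890082,  0.36144846, -1.60727297]), np.float64(0.04836428165435791))
[([0.435, 0.2672, 0.0148], 0.68)]
pos [0.4378 0.2612 0.3547] rot [-3.131 -0.004  1.545] | turn [-0.01  -0.004  0.005] then shift [  0.7  -1.3 204.7]
```

View pics/w3.png

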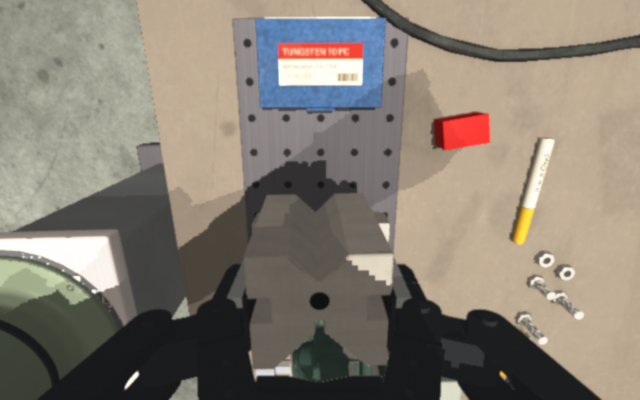

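The vee block hangs straight between the fingers, the plate is below, and the blue tin sits at (320,65) on its far side. I lower it.

```bash
python3 -m jog '[[[0.7,-1.3,40,-0.01,-0.004,0,0.3],[0,0,45,0,0,0,0.3],[0,0,45,0,0,0,0.3],[0,0,45,0,0,0,0.3],[0,0,30,0,0,0,0.3]]]' | sed -n 2,4p
python3 -m jog '[[[0,0,20,0,0,0,0.3],[0,0,10,0,0,0,0.3],[0,0,0,0,0,0,0.3]]]'|sed -n 2,4p
```

```text
position: [0.4356, 0.2618, 0.147]
tool_rot: [-3.14, 0.001, 1.544]
force: [0.1, 1.5, -9.0]
position: [0.4362, 0.262, 0.1188]
tool_rot: [-3.14, 0.001, 1.542]
force: [0.7, 1.4, -8.6]
```

```bash
python3 -m jog '[[[0,0,2,0,0,0,0.3],[0,0,0,0,0,0,0.3]]]'|sed -n 2,4p
python3 h.py .4366 .262 .112 1.54
```

```text
position: [0.4367, 0.2625, 0.1184]
tool_rot: [3.141, -0.001, 1.542]
force: [0.6, 0.1, -8.2]
pos [0.4367 0.2625 0.1184] rot [ 3.141e+00 -1.000e-03  1.542e+00] | turn [ 0.001 -0.001  0.002] then shift [-0.5 -0.1  6.4]
```

```bash
python3 -m jog '[[[0,0,3,0,0,0,0.3],[0,0,0,0,0,0,0.3]]]'|sed -n 2,4p
python3 -m jog '[[[0,0,2,0,0,0,0.3],[0,0,0,0,0,0,0.3]]]'|sed -n 2,4p
python3 -m jog '[[[0,0,1.5,0,0,0,0.3],[0,0,0,0,0,0,0.3]]]'|sed -n 2,4p
```

```text
position: [0.4363, 0.2623, 0.1147]
tool_rot: [3.142, -0.0, 1.541]
force: [0.5, -0.1, -9.0]
position: [0.4363, 0.2622, 0.1124]
tool_rot: [-3.141, 0.0, 1.541]
force: [-0.0, 0.5, -9.7]
position: [0.4363, 0.2621, 0.1119]
tool_rot: [-3.141, -0.0, 1.541]
force: [-6.4, -4.1, 19.1]
```

Contact felt; I release and rise.

```bash
python3 -m jog '[[[0,0,0,0,0,0,0.8],[0,0,0,0,0,0,1],[0,0,0,0,0,0,1],[0,0,0,0,0,0,1],[0,0,0,0,0,0,1]]]'|sed -n 2,6p
python3 -m jog '[[[0,0,-20,0,0,0,1],[0,0,-40,0,0,0,1],[0,0,-50,0,0,0,1],[0,0,-50,0,0,0,1],[0,0,-45,0,0,0,1]]]'|sed -n 2,6p
python3 - <<'E'
from h import *
f=bot.grab_frame('scene')
for g in [f,bot.grab_frame('side')]:
    b=masks(g,'vee_centre',(.436,.265,.043))
    if b: print(b[0],b[2],fit([(g,b[1].astype(np.float32))],(.046,.05,.07),(.436,.265,1.5),.043))
cv2.imwrite('pics/s2.png',f['img'][:,:,::-1])
T=Ro.from_euler('xyz',[np.pi,0,1.541]);s=bot.observe()['position']
print(T.inv().apply(np.array([.5,-.05,s[2]])-s)*1000,T.inv().apply([.0,-.21,0])*1000)
E
```

```text
position: [0.4364, 0.2622, 0.111]
tool_rot: [-3.141, 0.0, 1.541]
force: [0.5, 0.5, -0.2]
grip_width: 0.0854
finger_force: 0.0
position: [0.4362, 0.262, 0.3185]
tool_rot: [3.141, -0.0, 1.541]
force: [0.4, 0.8, -0.4]
grip_width: 0.0853
finger_force: 0.0
0.42531403053432887 0.97 (array([0.43533979, 0.26428491, 1.53677876]), np.float64(0.08980143070220947))
0.5484143909101595 0.79 (array([0.43605348, 0.26239738, 1.50520135]), np.float64(0.18002140522003174))
[-3.10387912e+02  7.28811564e+01  8.92536749e-15] [-2.09906786e+02  6.25630278e+00  7.66176118e-16]
```

```bash
python3 -m jog '[[[-38.8,9.1,0,0,0,0,0.6],[-38.8,9.1,0,0,0,0,0.6],[-38.8,9.1,0,0,0,0,0.6],[-38.8,9.1,0,0,0,0,0.6],[-38.8,9.1,0,0,0,0,0.6]]]' 30|sed -n 2p
python3 -m jog '[[[-38.8,9.1,0,0,0,0,0.6],[-38.8,9.1,0,0,0,0,0.6],[-38.8,9.1,0,0,0,0,0.6],[-40,17,0,0,0,0,0.6],[-40,17,0,0,0,0,0.6]]]' 30|sed -n 2p
python3 -m jog '[[[-40,17,0,0,0,0,0.6],[-40,17,10,0,0,0,0.6],[-40,17,30,0,0,0,0.6],[0,0,30,0,0,0,0.6],[0,0,0,0,0,0,0.6]]]' 30|sed -n 2,5p
python3 - <<'E'
from h import *
f=wrist();cv2.imwrite('pics/w4.png',f['img'][:,:,::-1])
b=masks(f,'cup_centre',(.59,-.277,.023))
print(b[0],b[2],fit([(f,b[1].astype(np.float32))],(.022,.046),(.59,-.277,0),.023))
print([(d['xyz'],d['conf']) for d in bot.spot_point('cup_centre',f)])
E
```

```text
position: [0.4757, 0.0653, 0.3148]
position: [0.5314, -0.1327, 0.3147]
position: [0.5761, -0.2506, 0.2424]
tool_rot: [-3.133, -0.002, 1.54]
force: [-0.1, -0.0, -0.4]
grip_width: 0.051
3.5852332439420134 0.96 (array([ 0.59266969, -0.27462759,  0.1445877 ]), np.float64(0.14101308584213257))
[([0.5902, -0.2779, 0.0243], 0.79)]
```

View pics/w4.png

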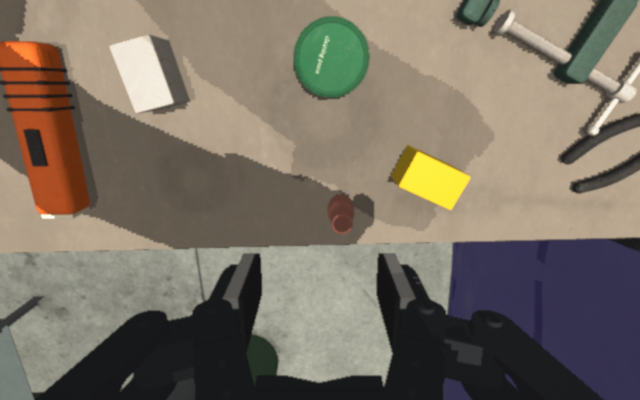

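Run:
```python
from h import *
f=wrist();print(back(f,342.5,224,.046))
b=masks(f,'cup_centre',(.59,-.277,.023))[1];ys,xs=np.nonzero(b);print(xs.min(),xs.max(),ys.min(),ys.max())
im=cv2.resize(f['img'][185:245,310:375,::-1],None,fx=7,fy=7,interpolation=cv2.INTER_CUBIC);cv2.imwrite('pics/z2.png',im)
plan(.591,-.2765,.092,1.54)
```

```text
[ 0.59735783 -0.27938736  0.046     ]Traceback (most recent call last):
  File "<stdin>", line 3, in <module>
TypeError: 'NoneType' object is not subscriptable
```

Run:
```python
from h import *
f=wrist();show(0)
im=cv2.resize(f['img'][185:245,310:375,::-1],None,fx=7,fy=7,interpolation=cv2.INTER_CUBIC);cv2.imwrite('pics/z2.png',im)
print(proj(f,[[.591,-.2765,.046],[.591,-.2765,0]]))
plan(.591,-.2765,.092,1.54)
```

```text
16.5 [ 0.5787 -0.2499  0.2491] [3.14  0.    1.542] 0.05111720587427819 0.0 [-0.5 -0.1  0.1]
[[333.79111345 220.55918792]
 [331.739838   202.91623382]]
pos [ 0.5787 -0.2499  0.2491] rot [3.14  0.    1.542] | turn [0.002 0.    0.002] then shift [-26.2  13.2 157.1]
```

View pics/z2.png

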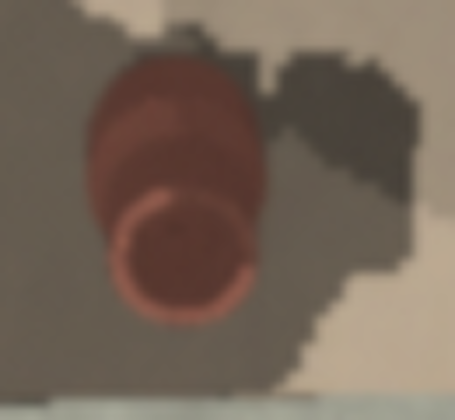

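The cup's narrow rim is up at (336,221), with its wide base behind at (335,206).

```bash
python3 -m jog '[[[-13.6,7.5,25,0,0,0,0.6],[-13.6,7.6,35,0,0,0,0.6],[0,0,40,0,0,0,0.6],[0,0,34,0,0,0,0.6],[0,0,30,0,0,0,0.6]]]' 30|sed -n 2,4p
python3 -m jog '[[[0,0,0,0,0,0,0.6],[0,0,0,0,0,0,0.1],[0,0,0,0,0,0,0.1],[0,0,0,0,0,0,0.1],[0,0,0,0,0,0,0.1]]]' 30
python3 -m jog '[[[0,0,0,0,0,0,0.1],[0,0,-10,0,0,0,0.1],[0,0,-30,0,0,0,0.1],[0,0,-30,0,0,0,0.1],[0,0,-30,0,0,0,0.1]]]' 30
python3 - <<'E'
from h import *
T=Ro.from_euler('xyz',[np.pi,0,1.542])
s=bot.observe()['position'];print(T.inv().apply(np.array([.51,-.05,.33])-s)*1000, T.inv().apply([.4925-.51,.262+.05,0])*1000)
E
```

```text
position: [0.5927, -0.2776, 0.0829]
tool_rot: [3.141, 0.0, 1.542]
force: [0.7, -0.4, -0.5]
clock: 17.5
position: [0.5934, -0.2785, 0.086]
tool_rot: [3.139, 0.001, 1.541]
force: [-1.5, 1.1, 9.0]
grip_width: 0.0212
finger_force: 29.2
clock: 18.0
position: [0.5926, -0.2782, 0.1865]
tool_rot: [3.14, 0.001, 1.541]
force: [0.7, 0.0, 0.1]
grip_width: 0.0208
finger_force: 29.6
[ 225.72227805  -89.09781075 -143.5100252 ] [ 3.11366783e+02 -2.64759571e+01 -3.24236961e-15]
```

```bash
python3 -m jog '[[[0,0,-40,0,0,0,0.1],[0,0,-40,0,0,0,0.1],[0,0,-40,0,0,0,0.1],[18.8,-7.4,-24,0,0,0,0.1],[37.6,-14.8,0,0,0,0,0.1]]]' | sed -n 2p
python3 -m jog '[[[37.6,-14.8,0,0,0,0,0.1],[37.6,-14.8,0,0,0,0,0.1],[37.6,-14.8,0,0,0,0,0.1],[37.6,-14.8,0,0,0,0,0.1],[18.8,-7.4,0,0,0,0,0.1]]]' | sed -n 2p
python3 -m jog '[[[38.9,-3.3,0,0,0,0,0.1],[38.9,-3.3,0,0,0,0,0.1],[38.9,-3.3,0,0,0,0,0.1],[38.9,-3.3,0,0,0,0,0.1],[38.9,-3.3,0,0,0,0,0.1]]]' | sed -n 2p
python3 -m jog '[[[38.9,-3.3,0,0,0,0,0.1],[38.9,-3.3,0,0,0,0,0.1],[38.9,-3.3,0,0,0,0,0.1],[0,0,0,0,0,-0.1427,0.1],[0,0,0,0,0,-0.1427,0.1]]]' | sed -n 2p
python3 -m jog '[[[0,0,0,0,0,-0.1427,0.1],[0,0,0,0,0,-0.1427,0.1],[0,0,0,0,0,-0.1427,0.1],[0,0,0,0,0,-0.1427,0.1],[0,0,0,0,0,-0.1427,0.1]]]' | sed -n 2p
python3 -m jog '[[[0,0,0,0,0,-0.1427,0.1],[0,0,0,0,0,-0.1427,0.1],[0,0,0,0,0,-0.1427,0.1],[0,0,0,0,0,-0.1427,0.1],[0,0,0,0,0,0,0.1]]]'
python3 h.py .4925 .262 .105 3.11
```

```text
position: [0.5722, -0.2233, 0.3326]
position: [0.5093, -0.0471, 0.3291]
position: [0.4992, 0.1463, 0.3292]
position: [0.4927, 0.263, 0.3289]
position: [0.4932, 0.2616, 0.3292]
clock: 21.0
position: [0.4933, 0.2615, 0.3291]
tool_rot: [3.141, 0.001, 3.113]
force: [0.3, 0.3, -0.5]
grip_width: 0.0218
finger_force: 29.6
pos [0.4933 0.2615 0.3291] rot [3.141e+00 1.000e-03 3.113e+00] | turn [0.001 0.001 0.003] then shift [  0.8   0.5 224.1]
```

```bash
python3 -m jog '[[[0.8,0.5,50,0,0,0,0.1],[0,0,50,0,0,0,0.1],[0,0,50,0,0,0,0.1],[0,0,44,0,0,0,0.1],[0,0,30,0,0,0,0.1]]]' | sed -n 2,4p
python3 -m jog '[[[0,0,0,0,0,0,0.1],[0,0,5,0,0,0,0.1],[0,0,0,0,0,0,0.1]]]' | sed -n 2,4p
python3 - <<'E'
from h import *
f=bot.grab_frame('scene');im=cv2.resize(f['img'][120:220,160:300,::-1],None,fx=5,fy=5,interpolation=cv2.INTER_CUBIC);cv2.imwrite('pics/z3.png',im)
E
```

```text
position: [0.4919, 0.2619, 0.1017]
tool_rot: [-3.14, -0.001, 3.106]
force: [0.4, -0.0, -0.1]
position: [0.4931, 0.2627, 0.1002]
tool_rot: [3.141, 0.002, 3.109]
force: [0.1, -0.7, 0.2]
```

View pics/z3.png

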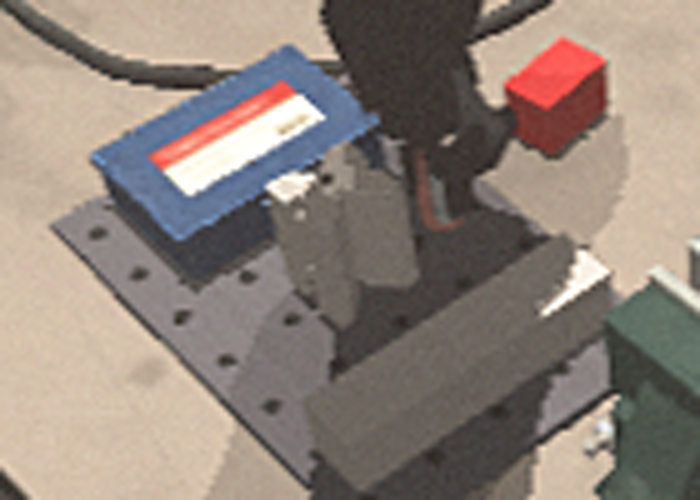

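The vee block stands mid-plate (crop 345,235) and the cup hangs behind it (440,200), just above the plate and clear of it.

```bash
python3 -m jog '[[[0,0,3,0,0,0,0.1],[0,0,0,0,0,0,0.1]]]' | sed -n 2,4p
python3 -m jog '[[[0,0,2,0,0,0,0.1],[0,0,0,0,0,0,0.1]]]' | sed -n 2,4p
python3 -m jog '[[[0,0,1.5,0,0,0,0.1],[0,0,0,0,0,0,0.1]]]' | sed -n 2,4p
```

```text
position: [0.4926, 0.2625, 0.0962]
tool_rot: [3.141, 0.001, 3.111]
force: [0.1, 1.2, -0.4]
position: [0.4926, 0.2625, 0.094]
tool_rot: [3.141, 0.0, 3.111]
force: [-0.3, -0.5, 6.3]
position: [0.4928, 0.2623, 0.0934]
tool_rot: [3.141, 0.001, 3.11]
force: [-5.4, -4.9, 27.7]
```

```bash
python3 -m jog '[[[0,0,-1,0,0,0,0.1],[0,0,0,0,0,0,0.3],[0,0,0,0,0,0,0.45],[0,0,0,0,0,0,0.45],[0,0,0,0,0,0,0.45]]]' | sed -n 2,5p
python3 -m jog '[[[0,0,-20,0,0,0,0.45],[0,0,-40,0,0,0,0.45],[0,0,-50,0,0,0,0.45],[0,0,-50,0,0,0,0.45],[0,0,-45,0,0,0,0.45]]]'|sed -n 2,3p
python3 - <<'E'
from h import *
f=bot.grab_frame('scene');g=bot.grab_frame('side')
for h_ in (f,g):
  for n,c,d,z in [('vee_centre',(.436,.264,.043),(.046,.05,.07),.043),('cup_centre',(.4925,.262,.031),(.022,.046),.031)]:
    b=masks(h_,n,c)
    if b and b[0]<30: print(n,b[0],b[2],fit([(h_,b[1].astype(np.float32))],d,(*c[:2],1.5),z))
T=Ro.from_euler('xyz',[np.pi,0,3.11]);s=bot.observe()['position']
print(T.inv().apply(np.array([.5,-.02,s[2]])-s)*1000,T.inv().apply([-.02,-.10,0])*1000)
E
```

```text
position: [0.4922, 0.2624, 0.0929]
tool_rot: [-3.141, -0.001, 3.111]
force: [-0.2, 0.1, -0.0]
grip_width: 0.0382
position: [0.4922, 0.2623, 0.3005]
tool_rot: [3.141, 0.0, 3.111]
vee_centre 0.7770477305106523 0.91 (array([0.43537527, 0.26431875, 1.53686629]), np.float64(0.11076653003692627))
vee_centre 0.9908223724065883 0.58 (array([0.4372392 , 0.26407804, 1.56401828]), np.float64(0.1338791847229004))
cup_centre 1.8379439922824132 0.48 (array([0.49479387, 0.26276245, 1.53146343]), np.float64(0.19824647903442383))
[-1.69212705e+01 -2.81799480e+02 -3.45104831e-14] [ 1.68312800e+01 -1.00581847e+02 -1.23177237e-14]
```

```bash
python3 -m jog '[[[0,0,-25,0,0,0,0.65],[-2.4,-40.3,0,0,0,0,0.65],[-2.4,-40.3,0,0,0,0,0.65],[-2.4,-40.3,0,0,0,0,0.65],[-2.4,-40.3,0,0,0,0,0.65]]]' 60| sed -n 2p
python3 -m jog '[[[-2.4,-40.3,0,0,0,0,0.65],[-2.4,-40.3,0,0,0,0,0.65],[-2.4,-40.3,0,0,0,0,0.65],[5.6,-33.5,0,0,0,0,0.65],[5.6,-33.5,0,0,0,0,0.65]]]'| sed -n 2p
python3 -m jog '[[[5.6,-33.5,0,0,0,0,0.65],[0,0,0,0,0,0.1467,0.65],[0,0,0,0,0,0.1467,0.65],[0,0,0,0,0,0.1467,0.65],[0,0,0,0,0,0.1467,0.65]]]'| sed -n 2p
python3 -m jog '[[[0,0,0,0,0,0.1467,0.65],[0,0,0,0,0,0.1467,0.65],[0,0,0,0,0,0.1467,0.65],[0,0,0,0,0,0.1467,0.65],[0,0,0,0,0,0.1467,0.65]]]'| sed -n 2p
python3 -m jog '[[[0,0,25,0,0,0,0.65],[0,0,0,0,0,0,0.65],[0,0,0,0,0,0,0.65]]]'| sed -n 2,5p
python3 - <<'E'
from h import *
f=wrist();cv2.imwrite('pics/w5.png',f['img'][:,:,::-1])
b=masks(f,'block_centre',(.4455,-.159,.018))
p,e=fit([(f,b[1].astype(np.float32))],(.032,.05,.036),(.4455,-.159,.2),.018);print(b[0],b[2],p,e)
plan(p[0],p[1],.082,p[2]+np.pi/2)
b=masks(f,'paste_centre',(.587,-.151,.014))
if b: print(b[0],b[2],fit([(f,b[1].astype(np.float32))],(.058,.028),(.587,-.151,0),.014))
E
```

```text
position: [0.4965, 0.0994, 0.3218]
position: [0.4866, -0.0882, 0.3218]
position: [0.4803, -0.1201, 0.3218]
position: [0.4803, -0.1199, 0.3219]
position: [0.4804, -0.12, 0.2976]
tool_rot: [-3.139, -0.0, 1.791]
force: [-1.0, -0.1, 0.5]
grip_width: 0.0558
1.0795687253690138 0.95 [ 0.44532189 -0.15743289  0.20167907] 0.031177222728729248
pos [ 0.4808 -0.1202  0.2985] rot [-3.141  0.     1.791] | turn [-0.     0.     0.018] then shift [-29.4 -42.2 216.5]
1.0170136054325913 0.65 (array([ 0.58713136, -0.15050105,  0.05691997]), np.float64(0.07031512260437012))
```

View pics/w5.png

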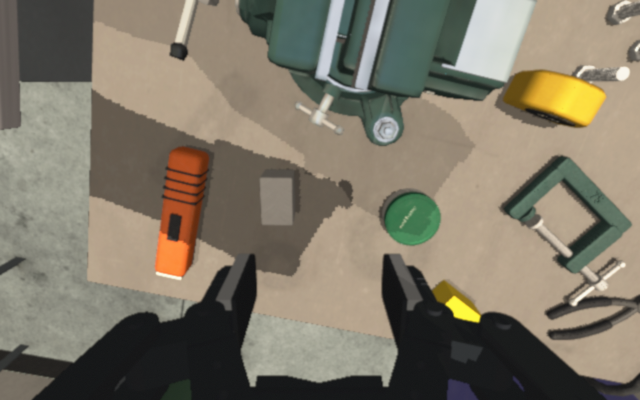

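The block is at (278,200) with its length up the image, clear of the lamp (182,210). I go down and grip it across its 32 mm.

```bash
python3 -m jog '[[[-15,-21,20,0,0,0.015,0.65],[-15,-21,40,0,0,0,0.65],[0,0,45,0,0,0,0.65],[0,0,45,0,0,0,0.65],[0,0,40,0,0,0,0.65]]]' 60| sed -n 2,4p
python3 -m jog '[[[0,0,25,0,0,0,0.65],[0,0,0,0,0,0,0.65]]]'| sed -n 2,4p
python3 -m jog '[[[0,0,0,0,0,0,0.2],[0,0,0,0,0,0,0.2],[0,0,0,0,0,0,0.2],[0,0,0,0,0,0,0.2],[0,0,0,0,0,0,0.2]]]' 60
python3 -m jog '[[[0,0,0,0,0,0,0.2],[0,0,-10,0,0,0,0.2],[0,0,-30,0,0,0,0.2],[0,0,-40,0,0,0,0.2],[0,0,-40,0,0,0,0.2]]]'
python3 - <<'E'
from h import *
s=bot.observe()['position'];T=Ro.from_euler('xyz',[np.pi,0,bot.observe()['tool_rot'][2]])
print(T.inv().apply(np.array([.5,-.02,.34])-s)*1000,T.inv().apply([.433-.5,.17+.02,0])*1000)
E
```

```text
position: [0.446, -0.1583, 0.1069]
tool_rot: [3.141, 0.0, 1.776]
force: [1.2, -0.2, -0.2]
position: [0.4449, -0.1581, 0.0811]
tool_rot: [-3.138, -0.002, 1.775]
force: [1.1, 0.8, 1.2]
clock: 27.4
position: [0.4466, -0.1584, 0.0849]
tool_rot: [3.14, 0.001, 1.776]
force: [-2.9, 0.7, 13.0]
grip_width: 0.0308
finger_force: 61.5
clock: 27.9
position: [0.4456, -0.1581, 0.2056]
tool_rot: [-3.142, -0.0, 1.776]
force: [1.1, 0.6, -4.0]
grip_width: 0.0311
finger_force: 60.6
[ 124.16031329   81.38692051 -134.40370929] [ 1.99653379e+02 -2.69727349e+01 -3.30320735e-15]
```

```bash
python3 -m jog '[[[0,0,-45,0,0,0,0.2],[0,0,-45,0,0,0,0.2],[0,0,-44,0,0,0,0.2],[31,20.4,0,0,0,0,0.2],[31,20.4,0,0,0,0,0.2]]]' | sed -n 2p
python3 -m jog '[[[31,20.4,0,0,0,0,0.2],[31,20.4,0,0,0,0,0.2],[40,-5.4,0,0,0,0,0.2],[40,-5.4,0,0,0,0,0.2],[40,-5.4,0,0,0,0,0.2]]]' | sed -n 2p
python3 -m jog '[[[40,-5.4,0,0,0,0,0.2],[40,-5.4,0,0,0,0,0.2],[0,0,0,0,0,-0.1486,0.2],[0,0,0,0,0,-0.1486,0.2],[0,0,0,0,0,-0.1486,0.2]]]' | sed -n 2p
python3 -m jog '[[[0,0,0,0,0,-0.1486,0.2],[0,0,0,0,0,-0.1486,0.2],[0,0,0,0,0,-0.1486,0.2],[0,0,0,0,0,-0.1486,0.2],[0,0,0,0,0,-0.1486,0.2]]]' | sed -n 2p
python3 -m jog '[[[0,0,0,0,0,-0.1486,0.2],[0,0,0,0,0,0,0.2],[0,0,0,0,0,0,0.2]]]'
python3 - <<'E'
from h import *
f=bot.grab_frame('scene')
for g in [f,bot.grab_frame('side')]:
    b=masks(g,'bar_centre',(.433,.17,.027))
    if b: print(b[0],b[2],fit([(g,b[1].astype(np.float32))],(.038,.16,.038),(.433,.17,-1.6),.027))
plan(.433,.1698,.15,3.113)
E
```

```text
position: [0.4733, -0.0887, 0.3398]
position: [0.4592, 0.0952, 0.3382]
position: [0.4329, 0.1702, 0.3383]
position: [0.4331, 0.1698, 0.3383]
clock: 30.2
position: [0.4333, 0.1699, 0.3378]
tool_rot: [3.142, 0.0, 3.108]
force: [-0.4, 0.6, -3.7]
grip_width: 0.0308
finger_force: 60.9
1.1877917444804387 0.71 (array([ 0.43182956,  0.17010449, -1.59250536]), np.float64(0.07310372591018677))
0.6762470409404293 0.93 (array([ 0.43466756,  0.16977012, -1.57881784]), np.float64(0.1369754672050476))
pos [0.4334 0.1701 0.3373] rot [-3.141 -0.     3.111] | turn [-0.    -0.    -0.002] then shift [  0.4  -0.3 187.3]
```

```bash
python3 -m jog '[[[0,0,45,0,0,0,0.2],[0,0,50,0,0,0,0.2],[0,0,50,0,0,0,0.2],[0,0,40,0,0,0,0.2],[0,0,10,0,0,0,0.2]]]' | sed -n 2,4p
python3 -m jog '[[[0,0,0,0,0,0,0.2],[0,0,6,0,0,0,0.2],[0,0,0,0,0,0,0.2]]]' | sed -n 2,4p
python3 -m jog '[[[0,0,2,0,0,0,0.2],[0,0,0,0,0,0,0.2]]]' | sed -n 2,4p
```

```text
position: [0.432, 0.1695, 0.139]
tool_rot: [-3.139, -0.005, 3.112]
force: [0.3, 0.5, -2.9]
position: [0.4341, 0.1704, 0.1372]
tool_rot: [3.141, 0.002, 3.113]
force: [0.9, -0.3, -3.5]
position: [0.4337, 0.1703, 0.1348]
tool_rot: [3.141, 0.001, 3.113]
force: [-0.1, 0.4, -2.4]
```

```bash
python3 -m jog '[[[0,0,2,0,0,0,0.2],[0,0,0,0,0,0,0.2]]]' | sed -n 2,4p
python3 -m jog '[[[0,0,1.5,0,0,0,0.2],[0,0,0,0,0,0,0.2]]]' | sed -n 2,4p
```

```text
position: [0.4334, 0.1701, 0.1322]
tool_rot: [-3.141, -0.0, 3.113]
force: [-0.0, -1.1, -4.5]
position: [0.4335, 0.1701, 0.1309]
tool_rot: [3.142, -0.0, 3.113]
force: [-1.4, -1.5, 7.8]
```

```bash
python3 -m jog '[[[0,0,0,0,0,0,0.45],[0,0,0,0,0,0,0.55],[0,0,0,0,0,0,0.55],[0,0,0,0,0,0,0.55]]]' | sed -n 2,5p
python3 -m jog '[[[0,0,-20,0,0,0,0.55],[0,0,-40,0,0,0,0.55],[0,0,-50,0,0,0,0.55],[0,0,-50,0,0,0,0.55],[0,0,-40,0,0,0,1]]]'|sed -n 2,3p
python3 - <<'E'
from h import *
f=bot.grab_frame('scene');g=bot.grab_frame('side')
for h_ in (f,g):
    b=masks(h_,'block_centre',(.433,.17,.064))
    if b and b[0]<30: print(b[0],b[2],fit([(h_,b[1].astype(np.float32))],(.032,.05,.036),(.433,.17,-1.6),.064))
im=cv2.resize(f['img'][110:230,160:300,::-1],None,fx=5,fy=5,interpolation=cv2.INTER_CUBIC);cv2.imwrite('pics/z4.png',im)
s=bot.observe()['position'];T=Ro.from_euler('xyz',[np.pi,0,bot.observe()['tool_rot'][2]])
print(s,T.inv().apply(np.array([.52,-.05,s[2]])-s)*1000,T.inv().apply([.587-.52,-.151+.05,0])*1000)
E
```

```text
position: [0.4334, 0.1701, 0.1306]
tool_rot: [-3.141, -0.0, 3.113]
force: [-0.3, 0.2, -0.2]
grip_width: 0.0472
position: [0.4334, 0.17, 0.3335]
tool_rot: [3.141, 0.001, 3.113]
0.9561439801138609 0.68 (array([ 0.43356563,  0.166832  , -1.597166  ]), np.float64(0.06710797548294067))
1.5402854333903928 0.6 (array([ 0.43627226,  0.17138266, -1.52719413]), np.float64(0.07343930006027222))
[0.43350826 0.17020008 0.3311407 ] [-9.27142362e+01 -2.17653313e+02 -2.66548433e-14] [-6.98430613e+01 -9.90552714e+01 -1.21307721e-14]
```

View pics/z4.png

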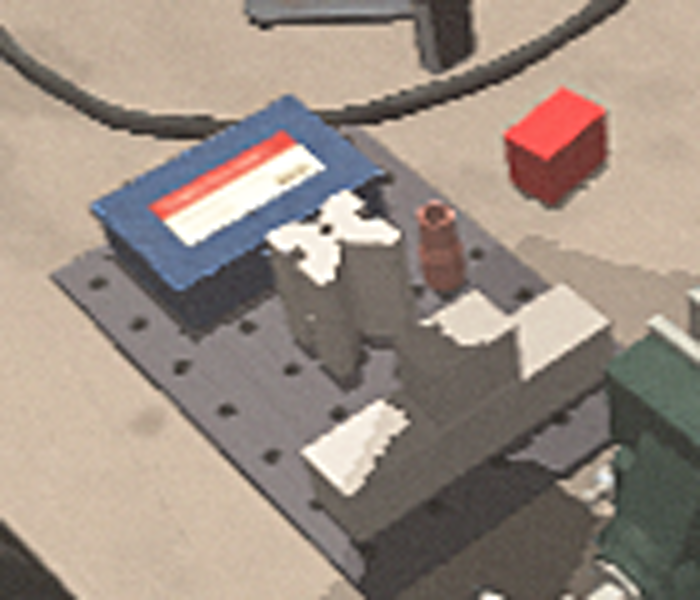

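The block sits on the bar, centred and square (crop 470,340), and the cup stands upright behind the vee block (440,245). Next is the green tin.

```bash
python3 -m jog '[[[-15.5,-36.3,0,0,0,0,1],[-15.5,-36.3,0,0,0,0,1],[-15.5,-36.3,0,0,0,0,1],[-15.5,-36.3,0,0,0,0,1],[-15.5,-36.3,0,0,0,0,1]]]' 40| sed -n 2p
python3 -m jog '[[[-15.5,-36.3,0,0,0,0,1],[-23.3,-33,0,0,0,0,1],[-23.3,-33,0,0,0,0,1],[-23.3,-33,0,0,0,0,1],[0,0,0,0,0,0.143,1]]]' | sed -n 2p
python3 -m jog '[[[0,0,0,0,0,0.143,1],[0,0,0,0,0,0.143,1],[0,0,0,0,0,0.143,1],[0,0,0,0,0,0.143,1],[0,0,0,0,0,0.143,1]]]' | sed -n 2p
python3 -m jog '[[[0,0,0,0,0,0.143,1],[0,0,0,0,0,0.143,1],[0,0,0,0,0,0.143,1],[0,0,0,0,0,0.143,1],[0,0,0,0,0,0.143,1]]]' | sed -n 2p
python3 -m jog '[[[0,0,50,0,0,0,1],[0,0,40,0,0,0,1],[0,0,0,0,0,0,1],[0,0,0,0,0,0,1]]]' | sed -n 2,5p
python3 - <<'E'
from h import *
f=wrist();cv2.imwrite('pics/w6.png',f['img'][:,:,::-1])
b=masks(f,'paste_centre',(.587,-.151,.014))
p,e=fit([(f,b[1].astype(np.float32))],(.058,.028),(.587,-.151,0),.014);print(b[0],b[2],p,e)
plan(p[0],p[1],.078,1.54)
E
```

```text
position: [0.5057, -0.0151, 0.3292]
position: [0.5879, -0.1561, 0.3283]
position: [0.5868, -0.1512, 0.3288]
position: [0.5868, -0.1511, 0.3289]
position: [0.587, -0.1516, 0.2405]
tool_rot: [-3.139, 0.001, 1.539]
force: [0.8, -0.4, 0.5]
grip_width: 0.0857
0.7005527291607846 0.93 [ 0.58641528 -0.1495469   0.17465097] 0.07766324281692505
pos [ 0.5878 -0.1517  0.2422] rot [3.14e+00 1.00e-03 1.54e+00] | turn [ 0.001  0.001 -0.   ] then shift [  2.1  -1.5 164.2]
```

View pics/w6.png

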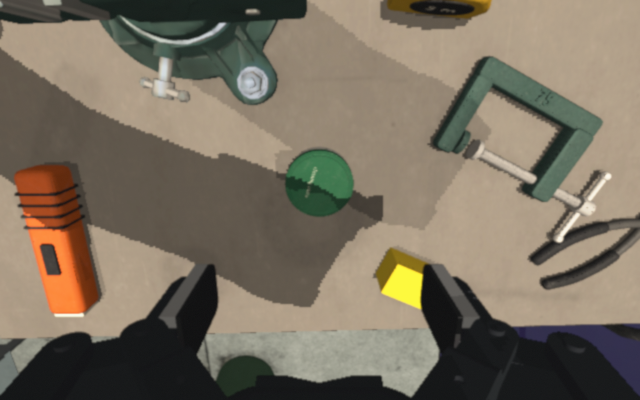

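The green tin is at (320,182), centred between the fingers. The C-clamp (455,140) and the yellow block (405,278) are clear of them.

```bash
python3 -m jog '[[[1.5,-1.5,40,0,0,0,1],[0,0,45,0,0,0,1],[0,0,40,0,0,0,1],[0,0,25,0,0,0,1],[0,0,14,0,0,0,1]]]' 40| sed -n 2,4p
python3 -m jog '[[[0,0,0,0,0,0,1],[0,0,0,0,0,0,0.5],[0,0,0,0,0,0,0.5],[0,0,0,0,0,0,0.5],[0,0,0,0,0,0,0.5]]]' 40
python3 -m jog '[[[0,0,0,0,0,0,0.5],[0,0,-10,0,0,0,0.5],[0,0,-40,0,0,0,0.5],[0,0,-40,0,0,0,0.5],[0,0,-40,0,0,0,0.5]]]'
python3 - <<'E'
from h import *
s=bot.observe()['position'];T=Ro.from_euler('xyz',[np.pi,0,bot.observe()['tool_rot'][2]])
print(T.inv().apply(np.array([.52,-.05,.34])-s)*1000,T.inv().apply([.4395-.52,.3605+.05,0])*1000)
E
```

```text
position: [0.5861, -0.1498, 0.0762]
tool_rot: [-3.141, 0.0, 1.54]
force: [0.7, 0.5, 1.1]
clock: 36.4
position: [0.5866, -0.1499, 0.0787]
tool_rot: [3.139, 0.0, 1.54]
force: [-2.8, 0.8, 15.4]
grip_width: 0.0552
finger_force: 39.3
clock: 36.9
position: [0.5856, -0.1497, 0.2093]
tool_rot: [3.141, 0.0, 1.54]
force: [0.5, 0.2, -0.5]
grip_width: 0.0547
finger_force: 42.8
[  97.66088823  -68.6655434  -130.72565445] [ 4.07802921e+02 -9.32055669e+01 -1.14143899e-14]
```

```bash
python3 -m jog '[[[0,0,-45,0,0,0,0.5],[0,0,-45,0,0,0,0.5],[0,0,-40,0,0,0,0.5],[32.6,-22.9,0,0,0,0,0.5],[32.6,-22.9,0,0,0,0,0.5]]]' | sed -n 2p
python3 -m jog '[[[32.6,-22.9,0,0,0,0,0.5],[40.8,-9.3,0,0,0,0,0.5],[40.8,-9.3,0,0,0,0,0.5],[40.8,-9.3,0,0,0,0,0.5],[40.8,-9.3,0,0,0,0,0.5]]]' | sed -n 2p
python3 -m jog '[[[40.8,-9.3,0,0,0,0,0.5],[40.8,-9.3,0,0,0,0,0.5],[40.8,-9.3,0,0,0,0,0.5],[40.8,-9.3,0,0,0,0,0.5],[40.8,-9.3,0,0,0,0,0.5]]]' | sed -n 2p
python3 -m jog '[[[40.8,-9.3,0,0,0,0,0.5],[0,0,0,0,0,0,0.5],[0,0,0,0,0,0,0.5]]]'
python3 - <<'E'
from h import *
for g in [bot.grab_frame('scene'),bot.grab_frame('side')]:
  for n,c,d in [('tin_centre',(.4395,.3605,.025),(.091,.128,.034))]:
    b=masks(g,n,c)
    if b and b[0]<40: print(n,b[0],b[2],fit([(g,b[1].astype(np.float32))],d,(*c[:2],-1.6),c[2]))
plan(.4395,.3605,.14,1.54)
E
```

```text
position: [0.5414, -0.0831, 0.3385]
position: [0.4872, 0.1159, 0.3378]
position: [0.4471, 0.3212, 0.3378]
clock: 38.7
position: [0.4393, 0.3613, 0.3372]
tool_rot: [3.142, -0.0, 1.541]
force: [0.1, -0.2, -0.6]
grip_width: 0.0551
finger_force: 42.8
tin_centre 2.687338640572807 0.78 (array([ 0.43985329,  0.36559881, -1.56502116]), np.float64(0.1601586937904358))
tin_centre 1.2594658231393403 0.94 (array([ 0.44020002,  0.35698526, -1.59963731]), np.float64(0.07760220766067505))
pos [0.4401 0.3599 0.3371] rot [-3.142 -0.     1.538] | turn [-0.    -0.    -0.002] then shift [  0.6  -0.6 197.1]
```

```bash
python3 -m jog '[[[0,0,45,0,0,0,0.5],[0,0,50,0,0,0,0.5],[0,0,50,0,0,0,0.5],[0,0,40,0,0,0,0.5],[0,0,22,0,0,0,0.5]]]' | sed -n 2,4p
python3 -m jog '[[[0,0,0,0,0,0,0.5],[0,0,3,0,0,0,0.5],[0,0,0,0,0,0,0.5]]]' | sed -n 2,4p
python3 -m jog '[[[0,0,2,0,0,0,0.5],[0,0,0,0,0,0,0.5]]]' | sed -n 2,4p
```

```text
position: [0.4392, 0.3594, 0.1269]
tool_rot: [-3.139, 0.002, 1.539]
force: [0.7, -0.6, -0.0]
position: [0.4403, 0.361, 0.1279]
tool_rot: [3.141, -0.001, 1.54]
force: [-0.0, -0.6, -0.9]
position: [0.4398, 0.3612, 0.1253]
tool_rot: [3.141, -0.001, 1.54]
force: [-0.1, 0.7, -1.7]
```

```bash
python3 -m jog '[[[0,0,2,0,0,0,0.5],[0,0,0,0,0,0,0.5]]]' | sed -n 2,4p
python3 -m jog '[[[0,0,1.5,0,0,0,0.5],[0,0,0,0,0,0,0.5]]]' | sed -n 2,4p
```

```text
position: [0.4396, 0.3609, 0.1226]
tool_rot: [-3.141, 0.0, 1.54]
force: [-0.4, -0.4, -0.3]
position: [0.4398, 0.3609, 0.1217]
tool_rot: [-3.141, -0.0, 1.54]
force: [-4.4, -1.4, 13.3]
```

```bash
python3 -m jog '[[[0,0,0,0,0,0,0.75],[0,0,0,0,0,0,0.9],[0,0,0,0,0,0,0.9],[0,0,0,0,0,0,0.9]]]' | sed -n 2,5p
python3 -m jog '[[[0,0,-20,0,0,0,0.9],[0,0,-40,0,0,0,0.9],[0,0,-50,0,0,0,0.9],[0,0,-50,0,0,0,0.9],[0,0,-50,0,0,0,0.9]]]'|sed -n 2,3p
python3 -m jog '[[[0,0,0,0,0,0,0.9],[0,0,0,0,0,0,0.9],[0,0,0,0,0,0,0.9]]]'|sed -n 1,2p
python3 - <<'E'
from h import *
F=dict(scene=bot.grab_frame('scene'),side=bot.grab_frame('side'),wrist=wrist())
for k,g in F.items():
  for n,c,d in [('paste_centre',(.44,.3605,.056),(.058,.028)),('tin_centre',(.44,.36,.025),(.091,.128,.034)),('vee_centre',(.436,.264,.043),(.05,.046,.07)),('cup_centre',(.4935,.262,.031),(.022,.046)),('block_centre',(.4335,.17,.064),(.032,.05,.036)),('bar_centre',(.4335,.17,.027),(.038,.16,.038))]:
    b=masks(g,n,c)
    if b and b[0]<25:
        p,e=fit([(g,b[1].astype(np.float32))],d,(*c[:2],0 if n[0]=='v' else -1.6),c[2]);print(k,n,round(b[2],2),np.round(p,4),round(e,3))
a=cv2.resize(F['scene']['img'][110:230,160:300,::-1],(700,600)); a=cv2.resize(a,(400,343))
b=cv2.resize(F['side']['img'][190:340,290:440,::-1],(400,400));c=np.zeros((400,800,3),np.uint8);c[:343,:400]=a;c[:,400:]=b
cv2.imwrite('pics/fin.png',c)
E
```

```text
position: [0.4397, 0.3608, 0.121]
tool_rot: [-3.141, 0.0, 1.54]
force: [1.2, 0.2, -1.4]
grip_width: 0.0768
position: [0.4395, 0.3605, 0.3331]
tool_rot: [-3.141, 0.001, 1.54]
clock: 41.5
position: [0.4393, 0.3608, 0.3302]
scene paste_centre 0.85 [ 0.4397  0.3609 -1.5066] 0.053
scene tin_centre 0.8 [ 0.4398  0.3635 -1.6078] 0.415
scene vee_centre 0.84 [ 0.4351  0.2625 -0.0621] 0.094
scene cup_centre 0.69 [ 0.4931  0.2616 -1.4625] 0.207
scene block_centre 0.62 [ 0.4354  0.1692 -1.7609] 0.139
scene bar_centre 0.96 [ 0.433   0.1696 -1.6032] 0.198
side paste_centre 0.82 [ 0.4404  0.3555 -1.3132] 0.107
side tin_centre 0.64 [ 0.4395  0.3562 -1.5911] 0.326
side vee_centre 0.68 [ 0.4359  0.2589 -0.0072] 0.173
side cup_centre 0.59 [ 0.4952  0.2643 -1.4643] 0.137
side block_centre 0.9 [ 0.4361  0.1693 -1.6051] 0.049
side bar_centre 0.94 [ 0.4349  0.1706 -1.5884] 0.241
wrist paste_centre 0.66 [ 0.4396  0.3598 -1.5132] 0.094
wrist tin_centre 0.69 [ 0.439   0.3607 -1.6002] 0.325
wrist vee_centre 0.96 [ 0.436   0.2684 -0.0076] 0.13
wrist cup_centre 0.97 [ 0.4927  0.2665 -1.3865] 0.098
wrist block_centre 0.85 [ 0.4351  0.1735 -1.5923] 0.059
wrist bar_centre 0.57 [ 0.4332  0.1731 -1.6045] 0.21
```

View pics/fin.png

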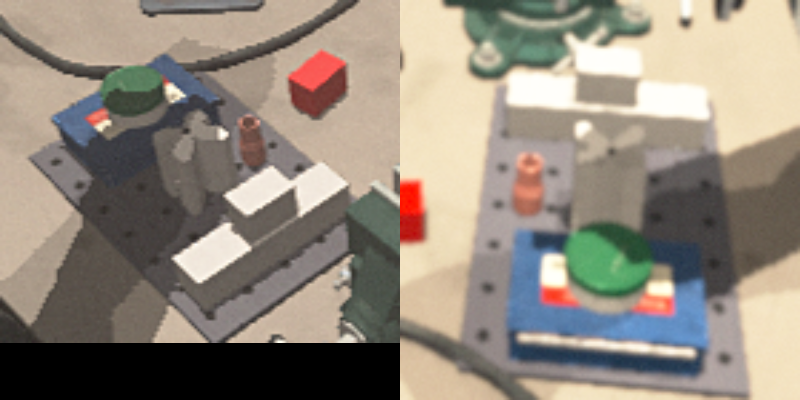

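All four parts stand where they should: green tin on the blue lid (left 133,92; right 608,262), vee block mid-plate (190,165), cup behind it (250,140) and block centred on the bar (262,200). The gripper is clear, so I hand in.

```bash
python3 -c "
from workcell import bot
print(bot.job_done())"
```

```text
the job is handed in; nothing more can be done
None
```

The job is handed in at about 41.7 s on the robot's clock: in the final camera check all four parts stood upright and within tolerance, and the gripper was clear; no verdict was returned.

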